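Slide the LED clock under the test bridge and start the test

ROBOT

A 6-joint arm with a two-finger parallel gripper is mounted at the origin on the work surface. World frame = base frame: x ahead of the robot, y to its left, z up, the work surface at z = 0. Lengths are in m, angles in rad, forces in N, time in s.
With the tool pointing down it reaches from about 0.3 to 0.875 m from the base axis. Payload 6.4 kg.
Tool frame: the origin (TCP) lies midway between the tips of the shut fingers; the grasp point (between the pads) lies 19 mm behind it (ctrl.pinch_z is the distance from the TCP to the grasp point, in m); z points along the fingers, y is the line along which they close (so a half turn about z gives the same grasp; the last joint's range is limited). The gripper opens to 85 mm and grips with 20 to 120 N. Pads are 22 mm wide; open, the fingers measure 114 mm over their backs; the gripper's body (76 mm by 85 mm) begins 54 mm behind the grasp point. The pads swing forward as they close: fully open they stand 13 mm farther back than shut.
Start: joints at [-1.493, 0.181, 1.607, -0, 1.354, -0.206], TCP at [0.161, -0.552, 0.231] pointing down, gripper open.
Joint ranges: [-2.99, 2.99], [-0.89, 2.07], [0.3, 2.58], [-1.14, 4.28], [0, 2.63], [-3.12, 3.12]. Speed limits (rad/s): [2.57, 2.57, 3.01, 3.14, 3.14, 3.14].

INTERFACE

Orientations are given as a unit quaternion [w, x, y, z].
In Python, from bench import ctrl gives the robot as it stands.
- The arm moves only by the tool apply_moves, never from a script. Its argument "moves" is a list of rows, each an object with "jaw": the opening, from 0 (shut) to 1 (fully open); "offset": the shift along the tool's x, y, z in mm, a list of three; "rot": the turn, a rotation vector about the tool's x, y, z in degrees, a list of three. In form: [{"jaw": jaw, "offset": [dx, dy, dz], "rot": [ax, ay, az]}, ...]. A call has exactly 5 rows; each row shifts and turns the commanded pose from where the row before left it, along the tool's axes as they then stand; what a row does not reach is not made up. A row lasts 1/8 s, in which the tool goes at most 62.5 mm and 10.7 degrees, less where a joint would pass 70% of its speed; a pose out of reach is approached as far as the arm can. A call is refused whole if a number of a shift passes 62.5 or a number of a turn 10.7, either way. A call with a gripper value outside its range is refused whole. The fingers move at their own pace and stop on an object; the grip force is fixed at half the most. Time passes only in rows, so rows that do not move let the fingers close, or fill a call up. It gives the time, the measured TCP pose, the force, the opening and the grip force at its end, in the units of the state.
- ctrl.get_obs(): the state, without advancing time (a new reading comes with each control period).
- ctrl.camera(name): name is "side" or "top"; returns (picture, depth): 420x560x3 uint8, red, green, blue; 420x560 float32, m along the optical axis (not along the pixel's ray), 0 where there is no reading.
- ctrl.camera_params(name): a dict with "K" (3x3 intrinsics, pixels), "cam_to_world" (4x4, takes a point from camera to world coordinates). Camera axes: x right, y down, z forward; pixel columns grow to the right and rows downward; lengths in m; the calibration is good to about 2 mm. A picture is of the moment at which its call begins. camera_params takes no time and is no camera call.
- ctrl.hand_in(): hands the job in; it is judged then, once.
Trained networks look in the newest picture that a camera, given by its name, has taken for a name from the list of things; names that differ only in an ending like _2 or _b are one class to them, and where a whole thing is asked for, a point or a joint stands for the part that bears it (a point fixed in the world has none). Each returns a list of dicts, best first, with "score" (0 to 1); they miss things now and then, are a little off and sometimes report something else, mostly with a low value. They report only what shows in the picture. A call takes as long as a camera call. They do not tell look-alikes from the thing itself.
- ctrl.outline_of(camera, target): "region" (420x560 bool, what is visible of it) and "position" ([column, row] in pixels, amid what is visible of it).
The state is a dict: "time_s": time; "q": joint angles; "dq": joint speeds; "joint_efforts": joint torques, N m; "eef_pos": TCP position; "eef_rot": TCP orientation; "wrist_force": force on the tool from outside, world axes, zero at the start; "torque": the same for the moment, N m; "opening": opening from 0.0 (shut) to 1.0 (fully open); "grasp_force": force on a finger pad.
Only numpy, scipy, OpenCV 4.12 (cv2) and the standard library are available. Lean on these libraries where they do the work, as an engineer would, in place of code of your own. Each camera call takes 0.05 s, during which the arm holds its last target. There are 200 camera calls.

TASK

Push the flat LED clock along the table, with the fingertips and without lifting or tipping it, in under the low aluminium test bridge until its leading end sits squarely against the blue stop behind the bridge. Then press the green button on the blue control box all the way down to start the test, and leave the other two buttons and everything else on the table alone.

Things in the scene. Friction and masses are not known exactly. Their poses are not given: they have to be found in the camera images.
- clock: LED clock in a flat clear acrylic case with black edging, green circuit board and green lights: 120 mm long (own x), 100 mm wide (own y), 40 mm high, about 0.3 kg, loose on the table. Origin: centre of its underside. Either end may lead. It is too wide to be pinched: push it low on its sides or end.
- bridge: Test bridge, fixed. Origin: on the table, midway under the beam; own x is the way in, z up. Aluminium beam 44 mm long in x, 142 mm wide in y, underside 46 mm and top 60 mm above the table; black camera block on it up to 73 mm. Two posts, inner faces at y = -57 and +57 mm. Blue rails 12 mm high, same gap, run behind it from x = 5 to 75 mm.
- entry (a point): middle of the opening between the posts on the way-in side (22 mm before the bridge's origin, 23 mm up). In front of it blue lead-in rails 12 mm high flare outwards from the posts to 78 mm before the origin, where they stand 150 mm apart. The clock starts before it, its centre 160 to 200 mm from the bridge's origin, up to 25 mm off line, turned up to 0.25 rad.
- stop (a point): centre of the face of the blue stop, 61 mm past the bridge's origin, 10 mm up; the stop is 20 mm high and 134 mm wide. A clock against it has its centre 1 mm past the bridge's origin and its trailing end 59 mm before it, 37 mm short of the beam.
- control_box: Blue control box, fixed, 90 mm (own x) by 190 mm (own y), 45 mm high; origin: centre of its underside. The three buttons stand in a row along its y on its top, 55 mm apart, their order differs from time to time.
- green_top (a point): centre of the top of the green push button's cap (28 mm across, its top 67 mm above the table), press straight down; 6 mm of travel, spring, about 5 N when fully down
- yellow_top (a point): the same for the yellow button: leave alone
- red_top (a point): the same for the red button: leave alone
- green (a joint): travel of the green button: 0 up, 0.006 m fully down
- yellow (a joint): travel of the yellow button, the same
- red (a joint): travel of the red button, the same
- tree: bystander: a green LED tree in a clear 75 x 75 x 90 mm case; origin: centre of its underside; leave alone
- driver: bystander: a screwdriver 170 mm long lying flat; origin: on its axis, at mid-length; leave alone
- spool: bystander: a red spool, 52 mm in diameter and 36 mm high; origin: centre of its underside; leave alone
- jar: bystander: a small clear jar with a yellow lid, 48 mm in diameter and 55 mm high; origin: centre of its underside; leave alone
- meter: bystander: a yellow multimeter lying flat, 80 x 150 x 36 mm; origin: centre of its underside; leave alone
There are look-alikes about, which are no part of the job. Leave any orange or purple look-alike of the clock alone. What is shaped like the bridge but orange is not meant.

How it is judged:
By the outcome, as a careful person would: the job done as asked, in the order asked, and still so for the second after the job is handed in, with the robot touching nothing.
It also fails if it takes over 64 s, if anything falls off the work surface, if the arm or the gripper's body presses on something with over 40 N, if the wrist force passes 120 N, or if a joint passes its speed limit or range.

## Working session

There is one attempt and no reset: what is moved stays moved. The work goes in short steps, Python scripts to look and compute and a tool call to move; the robot and the scene stay as the last step left them, time stands still between calls to the robot, and variables do not carry over. Pictures are saved under pics/ and viewed, at most 10 in all, crops included, and the job is handed in when it is done.

Besides the shell and the picture viewer there is one more tool, called after "Emit:" as name([rows], argument=value, ...), one row to a line, values as JSON. apply_moves: Moves the arm, as the interface text tells. Its arguments: {"type":"object","properties":{"moves":{"type":"array"}},"required":["moves"]}

```bash
mkdir -p pics
cat > h.py <<'E'
import numpy as np, cv2
from bench import ctrl
def cloud(n):
    im,d=ctrl.camera(n); p=ctrl.camera_params(n); K=p["K"]; T=np.array(p["cam_to_world"])
    v,u=np.mgrid[:420,:560]
    P=np.stack([(u-K[0][2])/K[0][0]*d,(v-K[1][2])/K[1][1]*d,d],-1)@T[:3,:3].T+T[:3,3]
    P[d==0]=np.nan
    return im,P
def save(n,im): cv2.imwrite(f"pics/{n}.png",im[:,:,::-1])
E
python3 - <<'E'
from h import *
ims=[]
for n in("top","side"):
    im,P=cloud(n); save(n+"0",im); np.save(n+"P.npy",P)
    print(n,np.array(ctrl.camera_params(n)["cam_to_world"]).round(3).tolist())
    for t in("clock","bridge","control_box","green_top","yellow_top","red_top"):
        for r in ctrl.outline_of(n,t)[:3]:
            m=r["region"]; print(t,round(r["score"],2),np.round(r["position"]),np.nanmedian(P[m],0).round(3),m.sum())
o=ctrl.get_obs();print(o["eef_pos"],o["eef_rot"],o["time_s"])
E
```

```text
top [[0.025, -0.998, 0.051, 0.427], [-1.0, -0.025, -0.008, 0.033], [0.009, -0.051, -0.999, 1.37], [0.0, 0.0, 0.0, 1.0]]
clock 0.95 [240.  99.] [0.821 0.164 0.04 ] 1460
clock 0.78 [236. 230.] [0.422 0.158 0.04 ] 1386
clock 0.66 [230. 167.] [0.625 0.189 0.04 ] 1393
bridge 0.75 [176. 316.] [0.177 0.31  0.057] 1397
bridge 0.74 [296. 180.] [ 0.581 -0.007  0.059] 1031
control_box 0.68 [406. 200.] [ 0.533 -0.355  0.045] 1429
control_box 0.62 [290. 252.] [ 0.362 -0.008  0.037] 220
green_top 0.53 [433. 191.] [ 0.548 -0.42   0.067] 74
green_top 0.4 [412. 199.] [ 0.538 -0.366  0.067] 69
yellow_top 0.52 [398. 199.] [ 0.531 -0.312  0.067] 86
red_top 0.7 [134. 183.] [0.563 0.474 0.037] 1386
red_top 0.38 [432. 196.] [ 0.548 -0.421  0.066] 81
side [[-0.993, -0.062, 0.098, 0.388], [-0.115, 0.666, -0.737, 0.992], [-0.02, -0.743, -0.669, 0.957], [0.0, 0.0, 0.0, 1.0]]
clock 0.9 [227. 271.] [0.627 0.208 0.039] 1711
clock 0.84 [152. 259.] [0.822 0.185 0.039] 1657
clock 0.83 [305. 272.] [0.424 0.179 0.039] 1716
bridge 0.86 [252. 214.] [0.583 0.008 0.055] 1060
bridge 0.6 [406. 317.] [0.175 0.329 0.057] 1965
control_box 0.97 [287. 157.] [ 0.528 -0.3    0.043] 741
yellow_top 0.42 [285. 149.] [ 0.532 -0.307  0.065] 47
red_top 0.51 [282. 130.] [ 0.55  -0.414  0.066] 27
[ 0.1609969  -0.55200121  0.2312843 ] [-2.24386358e-05  9.89951250e-01  1.41409062e-01 -5.67407402e-06] 0.7
```

View pics/top0.png

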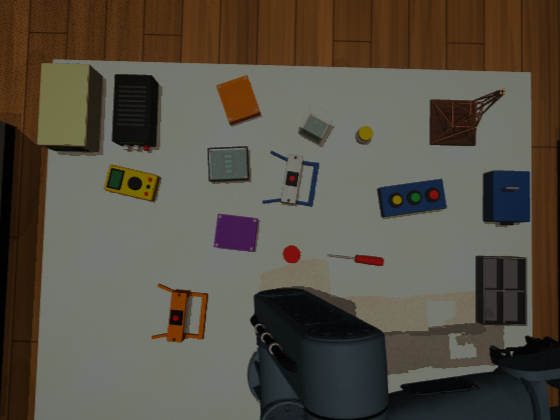

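View pics/side0.png

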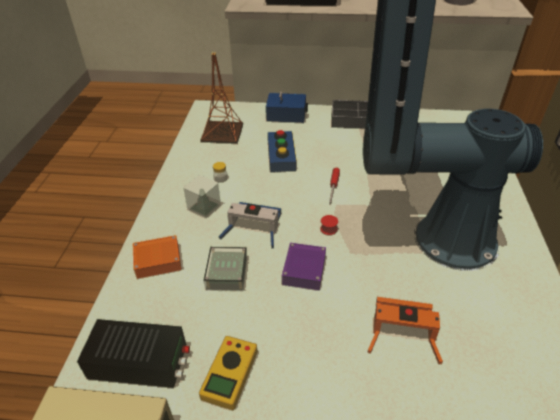

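The pictures show the real clock (grey-green) at top pixel (229,164) and the aluminium bridge at (292,180), with the way in running to the right (−y). Green is the middle button, at about (415,197).

```bash
cat >> h.py <<'E'
def rect(pts):
    (c,s,a)=cv2.minAreaRect((pts*1000).astype(np.float32)); 
    return np.array(c),np.array(s),a
def near(P,c,r,z0,z1):
    m=(np.hypot(P[...,0]-c[0],P[...,1]-c[1])<r)&(P[...,2]>z0)&(P[...,2]<z1)
    return m
def clean(m): # biggest blob
    n,l,s,_=cv2.connectedComponentsWithStats(m.astype(np.uint8)); return l==1+np.argmax(s[1:,4])
def show(name,P,c,r,z0,z1):
    m=clean(near(P,c,r,z0,z1)); p=P[m]
    C,s,a=rect(p[:,:2]); print(name,m.sum(),C.round(1),s.round(1),round(a,1),"z",np.median(p[:,2]).round(4))
    return m
E
python3 - <<'E'
from h import *
im=cv2.imread("pics/top0.png")[:,:,::-1]
for n in("top","side"):
    P=np.load(n+"P.npy"); im=cv2.imread(f"pics/{n}0.png")
    show("clock",P,(.625,.189),.1,.03,.05)
    show("beam",P,(.58,-.007),.1,.048,.068)
    show("box",P,(.533,-.366),.13,.037,.053)
    show("rails",P,(.58,-.007),.14,.007,.022)
    hsv=cv2.cvtColor(im,cv2.COLOR_BGR2HSV)
    for nm,lo,hi in(("green",50,80),("yellow",20,35)):
        m=near(P,(.533,-.366),.12,.055,.08)&(hsv[...,0]>lo)&(hsv[...,0]<hi)&(hsv[...,1]>100)
        if m.sum()>3: print(nm,m.sum(),rect(P[m][:,:2]),np.median(P[m][:,2]))
im=cv2.imread("pics/top0.png")
cv2.imwrite("pics/crop0.png",cv2.resize(im[130:230,190:330],None,fx=5,fy=5,interpolation=cv2.INTER_CUBIC))
E
```

```text
clock 1356 [627.8 189.2] [101.2 120.5] 4.0 z 0.0406
beam 562 [584.7  -2.5] [ 44.  142.5] 82.0 z 0.0606
box 1416 [ 538.6 -366.6] [ 91.  192.1] 9.4 z 0.0454
rails 161 [551.  -61.9] [ 46.9 105.9] 60.8 z 0.0187
green 73 (array([ 538.61639404, -369.77685547]), array([24.21261406, 30.69274712]), 3.506807327270508) 0.0672164323050417
yellow 82 (array([ 529.16290283, -315.02804565]), array([31.16202927, 26.84774399]), 78.02924346923828) 0.0677619384359377
clock 1407 [629.9 190.4] [101.  127.3] 4.2 z 0.0394
beam 535 [586.7   1.5] [ 52.1 143. ] 84.0 z 0.0587
box 606 [ 540.8 -365.7] [ 91.2 198.6] 9.6 z 0.0442
rails 82 [656.6  21.4] [95.8 14.2] 70.6 z 0.0118
green 34 (array([ 541.90759277, -366.10186768]), array([24.61004448, 26.95556068]), 10.828231811523438) 0.06582187618555185
yellow 41 (array([ 531.60980225, -321.10736084]), array([26.840271  , 50.56863785]), 2.587869644165039) 0.06557772982926768
```

View pics/crop0.png

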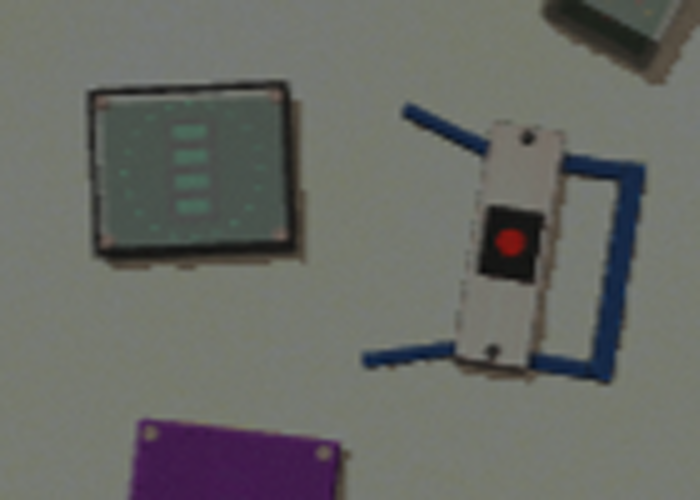

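The crop shows the lead-in rails opening to the left (tips at about (408,110) and (368,360)) and the stop on the right at about x=620. So the way in heads about −98°. The clock sits about 16 mm off line and is turned about 12°. I'll square it up by pushing its +x side with both spread fingers.

Emit:
apply_moves([
  {"jaw": 0.8,"offset": [0,0,0],"rot": [0,0,8.1]},
  {"jaw": 0.8,"offset": [0,0,0],"rot": [0,0,8.1]},
  {"jaw": 0.8,"offset": [0,0,0],"rot": [0,0,8.1]},
  {"jaw": 0.8,"offset": [28,-50,0],"rot": [0,0,0]},
  {"jaw": 0.8,"offset": [28,-50,0],"rot": [0,0,0]},
])

```text
time_s: 1.32
eef_pos: [0.2308, -0.46, 0.2311]
eef_rot: [-0.0, 0.997, -0.071, 0.0]
wrist_force: [0.7, -0.3, 1.0]
opening: 0.8
grasp_force: 0.0
```

Emit:
apply_moves([
  {"jaw": 0.8,"offset": [28,-50,0],"rot": [0,0,0]},
  {"jaw": 0.8,"offset": [28,-50,0],"rot": [0,0,0]},
  {"jaw": 0.8,"offset": [28,-50,0],"rot": [0,0,0]},
  {"jaw": 0.8,"offset": [28,-50,0],"rot": [0,0,0]},
  {"jaw": 0.8,"offset": [28,-50,0],"rot": [0,0,0]},
])

```text
time_s: 1.95
eef_pos: [0.405, -0.2314, 0.2317]
eef_rot: [0.0, 0.998, -0.07, 0.0]
wrist_force: [1.1, -0.5, -0.4]
opening: 0.802
grasp_force: 0.0
```

Emit:
apply_moves([
  {"jaw": 0.8,"offset": [28,-50,0],"rot": [0,0,0]},
  {"jaw": 0.8,"offset": [28,-50,0],"rot": [0,0,0]},
  {"jaw": 0.8,"offset": [28,-50,0],"rot": [0,0,0]},
  {"jaw": 0.8,"offset": [28,-50,0],"rot": [0,0,0]},
  {"jaw": 0.8,"offset": [28,-50,0],"rot": [0,0,0]},
])

```text
time_s: 2.58
eef_pos: [0.5787, -0.0032, 0.2315]
eef_rot: [0.0, 0.998, -0.07, 0.0]
wrist_force: [0.2, -0.4, 0.2]
opening: 0.803
grasp_force: 0.0
```

```bash
cat >> h.py <<'E'
B=np.array([584.7,-2.5]); TH=np.radians(-98.)
U=np.array([np.cos(TH),np.sin(TH)]); V=np.array([-U[1],U[0]])
def uv(p): d=np.asarray(p)[:2]-B; return np.array([d@U,d@V]).round(1)
def state():
    from scipy.spatial.transform import Rotation as R
    o=ctrl.get_obs(); p=np.array(o["eef_pos"])*1000; q=o["eef_rot"]; M=R.from_quat([q[1],q[2],q[3],q[0]]).as_matrix()
    print("t",o["time_s"],"xyz",p.round(1),"s,v",uv(p),"yaw x",np.degrees(np.arctan2(M[1,0],M[0,0])).round(2),"tilt",M[:2,2].round(4),"open",round(o["opening"],2),"F",np.round(o["wrist_force"],1))
def clock(c,r=.11):
    im,P=cloud("top"); m=show("clock",P,c,r,.03,.05); C,_,_=rect(P[m][:,:2]); print("clock s,v",uv(C)); return im,P
E
python3 - <<'E'
from h import *
state(); im,P=clock((.625,.189)); show("beam",P,(.58,-.007),.1,.048,.068)
E
```

```text
t 2.575 xyz [578.7  -3.2 231.5] s,v [ 1.5 -5.8] yaw x -8.03 tilt [ 0.0006 -0.0003] open 0.8 F [ 0.2 -0.4  0.2]
clock 1348 [628.1 189.5] [101.3 120.9] 4.3 z 0.0404
clock s,v [-196.1   16.3]
beam 279 [548.2   2.3] [43.7 69. ] 81.9 z 0.0606
```

Emit:
apply_moves([
  {"jaw": 0.8,"offset": [27,-50,0],"rot": [0,0,0]},
  {"jaw": 0.8,"offset": [27,-50,0],"rot": [0,0,0]},
  {"jaw": 0.8,"offset": [27,-50,0],"rot": [0,0,0]},
  {"jaw": 0.8,"offset": [27,-50,0],"rot": [0,0,0]},
  {"jaw": 0.8,"offset": [0,0,0],"rot": [0,0,0]},
])

```text
time_s: 3.25
eef_pos: [0.7131, 0.1816, 0.2291]
eef_rot: [-0.0, 0.998, -0.068, -0.001]
wrist_force: [-0.4, -0.6, -0.0]
opening: 0.805
grasp_force: 0.0
```

Emit:
apply_moves([
  {"jaw": 0.8,"offset": [0,0,50],"rot": [0,0,0]},
  {"jaw": 0.8,"offset": [0,0,50],"rot": [0,0,0]},
  {"jaw": 0.8,"offset": [0,0,50],"rot": [0,0,0]},
  {"jaw": 0.8,"offset": [0,0,50],"rot": [0,0,0]},
  {"jaw": 0.8,"offset": [0,0,0],"rot": [0,0,0]},
])

```text
time_s: 3.88
eef_pos: [0.7079, 0.1767, 0.0258]
eef_rot: [0.001, 0.997, -0.07, -0.005]
wrist_force: [-0.1, -0.8, -0.4]
opening: 0.8
grasp_force: 0.0
```

Run:
```python
from h import *
state(); im,P=cloud("side"); cv2.imwrite("pics/s1.png",cv2.resize(im[160:340,100:360,::-1],None,fx=3,fy=3))
```

```text
t 3.875 xyz [707.9 176.7  25.8] s,v [-194.6   97.1] yaw x -8.08 tilt [-0.0108 -0.0011] open 0.8 F [-0.1 -0.8 -0.4]
```

View pics/s1.png

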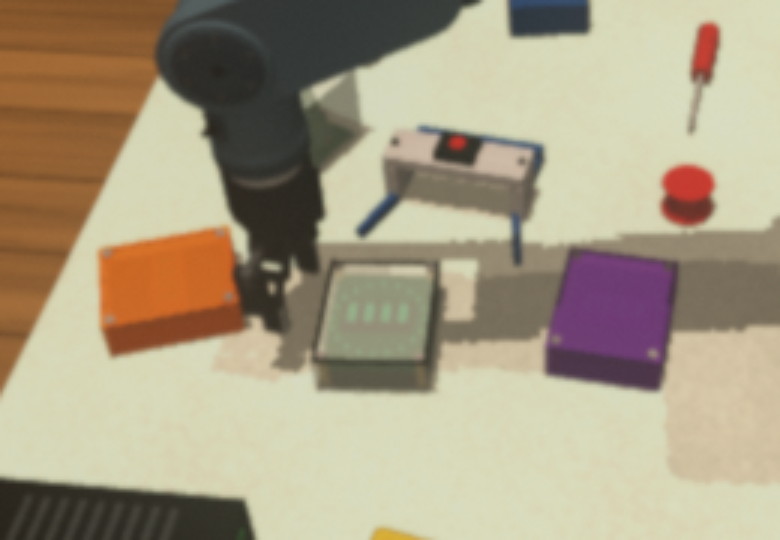

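The fingers stand clear, between the orange look-alike (about (170,285)) and the clock (about (378,320)). Next I lower them and push sideways.

Emit:
apply_moves([
  {"jaw": 0.8,"offset": [0,-2,8],"rot": [0,0,0]},
  {"jaw": 0.8,"offset": [0,-2,8],"rot": [0,0,0]},
  {"jaw": 0.8,"offset": [-5,0,0],"rot": [0,0,0]},
  {"jaw": 0.8,"offset": [-5,0,0],"rot": [0,0,0]},
  {"jaw": 0.8,"offset": [-5,0,0],"rot": [0,0,0]},
])

```text
time_s: 4.55
eef_pos: [0.6981, 0.1842, 0.0157]
eef_rot: [-0.0, 0.998, -0.07, 0.0]
wrist_force: [1.3, -1.0, -0.2]
opening: 0.806
grasp_force: 0.8
```

Emit:
apply_moves([
  {"jaw": 0.8,"offset": [-3,0,0],"rot": [0,0,0]},
  {"jaw": 0.8,"offset": [-3,0,0],"rot": [0,0,0]},
  {"jaw": 0.8,"offset": [-3,0,0],"rot": [0,0,0]},
  {"jaw": 0.8,"offset": [-3,0,0],"rot": [0,0,0]},
  {"jaw": 0.8,"offset": [0,0,0],"rot": [0,0,0]},
])

```text
time_s: 5.18
eef_pos: [0.6863, 0.1858, 0.0155]
eef_rot: [-0.0, 0.998, -0.07, 0.0]
wrist_force: [2.0, -0.9, 0.9]
opening: 0.803
grasp_force: 0.7
```

Run:
```python
from h import *
state(); clock((.61,.189),.085)
```

```text
t 5.175 xyz [686.3 185.8  15.5] s,v [-200.7   74.4] yaw x -8.04 tilt [0.0001 0.0001] open 0.8 F [ 2.  -0.9  0.9]
clock 211 [655.  216.4] [25.9 75.3] 1.4 z 0.0405
clock s,v [-226.5   39.2]
```

Emit:
apply_moves([
  {"jaw": 0.8,"offset": [-3,0,0],"rot": [0,0,0]},
  {"jaw": 0.8,"offset": [-3,0,0],"rot": [0,0,0]},
  {"jaw": 0.8,"offset": [-3,0,0],"rot": [0,0,0]},
  {"jaw": 0.8,"offset": [-3,0,0],"rot": [0,0,0]},
  {"jaw": 0.8,"offset": [0,0,0],"rot": [0,0,0]},
])

```text
time_s: 5.85
eef_pos: [0.674, 0.1877, 0.0152]
eef_rot: [-0.0, 0.998, -0.07, -0.0]
wrist_force: [1.0, -0.5, 1.3]
opening: 0.796
grasp_force: 0.7
```

Run:
```python
from h import *
state(); im,P=cloud("side"); m=show("c",P,(.61,.189),.085,.03,.05); print(uv(rect(P[m][:,:2])[0]))
cv2.imwrite("pics/s2.png",cv2.resize(im[160:340,100:360,::-1],None,fx=3,fy=3))
```

```text
t 5.85 xyz [674.  187.7  15.2] s,v [-200.7   61.9] yaw x -8.04 tilt [-0.0007  0.0002] open 0.8 F [ 1.  -0.5  1.3]
c 1509 [622.3 199.4] [127.  122.5] 86.4 z 0.0395
[-205.2    9.1]
```

View pics/s2.png

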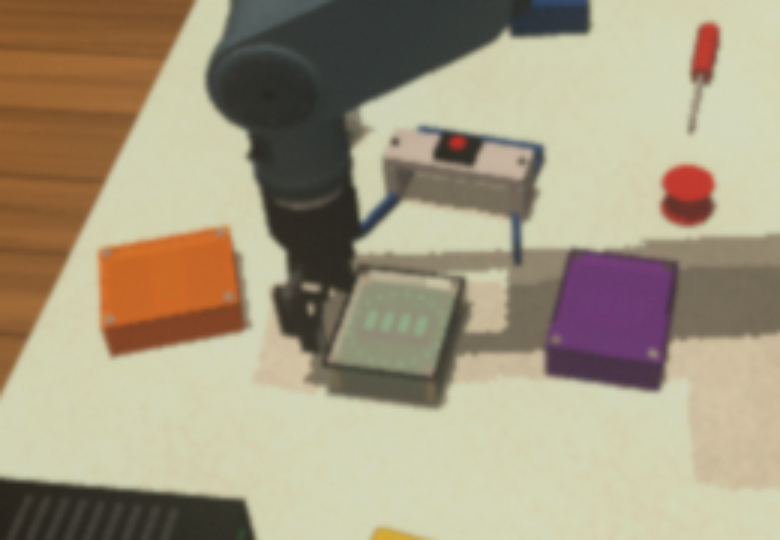

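The clock has turned parallel to the bridge, at about (395,325). I back off, lift, and look from above while turning the tool for the end push.

Emit:
apply_moves([
  {"jaw": 0.8,"offset": [10,0,0],"rot": [0,0,0]},
  {"jaw": 0.8,"offset": [10,0,0],"rot": [0,0,0]},
  {"jaw": 0.8,"offset": [0,0,-40],"rot": [0,0,0]},
  {"jaw": 0.8,"offset": [0,-20,-55],"rot": [0,0,0]},
  {"jaw": 0.8,"offset": [0,-50,-25],"rot": [0,0,0]},
])

```text
time_s: 6.52
eef_pos: [0.7071, 0.2526, 0.1397]
eef_rot: [-0.0, 0.997, -0.072, 0.003]
wrist_force: [0.9, 0.4, -0.0]
opening: 0.803
grasp_force: 0.0
```

Emit:
apply_moves([
  {"jaw": 0.6,"offset": [0,-50,0],"rot": [0,0,0]},
  {"jaw": 0.6,"offset": [0,0,0],"rot": [0,0,-10]},
  {"jaw": 0.6,"offset": [0,0,0],"rot": [0,0,-10]},
  {"jaw": 0.6,"offset": [0,0,0],"rot": [0,0,-10]},
  {"jaw": 0.6,"offset": [0,0,0],"rot": [0,0,-10]},
])

```text
time_s: 7.15
eef_pos: [0.7114, 0.3035, 0.1348]
eef_rot: [-0.0, 0.961, 0.278, -0.0]
wrist_force: [0.7, -0.1, 0.0]
opening: 0.596
grasp_force: 0.0
```

Emit:
apply_moves([
  {"jaw": 0.6,"offset": [0,0,0],"rot": [0,0,-10]},
  {"jaw": 0.6,"offset": [0,0,0],"rot": [0,0,-10]},
  {"jaw": 0.6,"offset": [0,0,0],"rot": [0,0,-10]},
  {"jaw": 0.6,"offset": [0,0,0],"rot": [0,0,-10]},
  {"jaw": 0.6,"offset": [0,0,0],"rot": [0,0,-10]},
])

```text
time_s: 7.78
eef_pos: [0.7114, 0.3034, 0.1348]
eef_rot: [-0.0, 0.753, 0.658, -0.0]
wrist_force: [-0.6, 0.2, -0.2]
opening: 0.6
grasp_force: 0.0
```

Run:
```python
from h import *
state(); im,P=clock((.613,.189),.085);save("t3",im)
m=show("beam",P,(.58,-.007),.1,.048,.068)
```

```text
t 7.775 xyz [711.4 303.4 134.8] s,v [-320.6   82.9] yaw x 82.28 tilt [-0.0008  0.    ] open 0.6 F [-0.6  0.2 -0.2]
clock 1351 [609.7 198.8] [120.2 101.1] 86.2 z 0.0406
clock s,v [-202.8   -3.2]
beam 556 [584.5  -2.4] [ 43.9 142.2] 82.1 z 0.0605
```

View pics/t3.png

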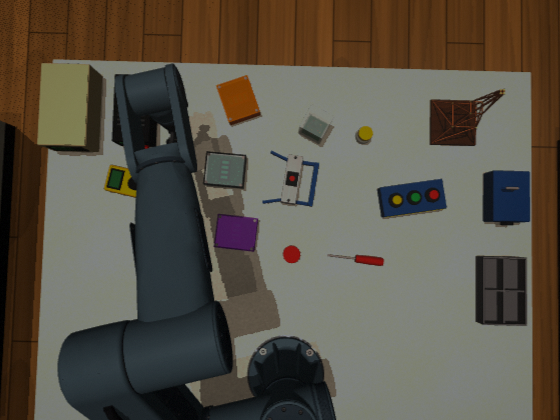

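The clock is now 3 mm off line and still 4° askew, at pixel (225,170). I set the fingers flush behind its trailing end, push along its own heading, then turn out the last 4° during the push.

Emit:
apply_moves([
  {"jaw": 0.6,"offset": [0,0,0],"rot": [0,0,-4]},
  {"jaw": 0.6,"offset": [-10,-48,0],"rot": [0,0,0]},
  {"jaw": 0.6,"offset": [-10,-47,0],"rot": [0,0,0]},
  {"jaw": 0.6,"offset": [0,0,40],"rot": [0,0,0]},
  {"jaw": 0.6,"offset": [0,0,40],"rot": [0,0,0]},
])

```text
time_s: 8.45
eef_pos: [0.6154, 0.2905, 0.0555]
eef_rot: [0.0, 0.733, 0.681, 0.001]
wrist_force: [0.5, 0.3, -0.1]
opening: 0.599
grasp_force: 0.0
```

Emit:
apply_moves([
  {"jaw": 0.6,"offset": [0,0,25],"rot": [0,0,0]},
  {"jaw": 0.6,"offset": [0,0,16],"rot": [0,0,0]},
  {"jaw": 0.6,"offset": [0,0,0],"rot": [0,0,0]},
  {"jaw": 0.6,"offset": [0,0,0],"rot": [0,0,0]},
  {"jaw": 0.6,"offset": [0,0,0],"rot": [0,0,0]},
])

```text
time_s: 9.07
eef_pos: [0.616, 0.2905, 0.0159]
eef_rot: [0.001, 0.732, 0.682, 0.001]
wrist_force: [-0.5, -0.1, 0.8]
opening: 0.598
grasp_force: 0.0
```

Run:
```python
from h import *
state(); clock((.61,.19),.09)
```

```text
t 9.075 xyz [616.  290.5  15.9] s,v [-294.5   -9.8] yaw x 85.95 tilt [0.0024 0.0007] open 0.6 F [-0.5 -0.1  0.8]
clock 1353 [609.7 199.2] [120.9 100.6] 86.2 z 0.0404
clock s,v [-203.2   -3.3]
```

Emit:
apply_moves([
  {"jaw": 0.6,"offset": [-10,0,0],"rot": [0,0,0]},
  {"jaw": 0.6,"offset": [-8,0,0],"rot": [0,0,0]},
  {"jaw": 0.6,"offset": [-8,0,0],"rot": [0,0,0]},
  {"jaw": 0.6,"offset": [-8,0,0],"rot": [0,0,0]},
  {"jaw": 0.6,"offset": [-8,0,0],"rot": [0,0,0]},
])

```text
time_s: 9.75
eef_pos: [0.612, 0.248, 0.0145]
eef_rot: [-0.0, 0.732, 0.682, 0.0]
wrist_force: [1.2, 2.2, 1.2]
opening: 0.6
grasp_force: 1.2
```

Emit:
apply_moves([
  {"jaw": 0.6,"offset": [-8,0,0],"rot": [0,0,0]},
  {"jaw": 0.6,"offset": [-8,0,0],"rot": [0,0,0]},
  {"jaw": 0.6,"offset": [-8,0,0],"rot": [0,0,0]},
  {"jaw": 0.6,"offset": [-8,0,0],"rot": [0,0,0]},
  {"jaw": 0.6,"offset": [-8,0,0],"rot": [0,0,0]},
])

```text
time_s: 10.38
eef_pos: [0.6092, 0.208, 0.0145]
eef_rot: [0.0, 0.732, 0.682, 0.0]
wrist_force: [0.2, 2.9, 2.1]
opening: 0.598
grasp_force: 1.7
```

Run:
```python
from h import *
state(); clock((.6,.13),.1)
```

```text
t 10.375 xyz [609.2 208.   14.5] s,v [-211.9   -5. ] yaw x 85.96 tilt [0.0004 0.0002] open 0.6 F [0.2 2.9 2.1]
clock 1033 [604.6 125.6] [ 95.7 100.6] 86.0 z 0.0405
clock s,v [-129.6    1.9]
```

Emit:
apply_moves([
  {"jaw": 0.6,"offset": [-8,0.4,0],"rot": [0,0,0]},
  {"jaw": 0.6,"offset": [-8,0.4,0],"rot": [0,0,0]},
  {"jaw": 0.6,"offset": [-8,0.4,0],"rot": [0,0,0.8]},
  {"jaw": 0.6,"offset": [-8,0.4,0],"rot": [0,0,0.8]},
  {"jaw": 0.6,"offset": [-8,0.4,0],"rot": [0,0,0.8]},
])

```text
time_s: 11.05
eef_pos: [0.608, 0.1678, 0.0143]
eef_rot: [0.0, 0.746, 0.666, 0.0]
wrist_force: [0.3, 3.4, 2.8]
opening: 0.599
grasp_force: 1.5
```

Emit:
apply_moves([
  {"jaw": 0.6,"offset": [-8,0,0],"rot": [0,0,0.8]},
  {"jaw": 0.6,"offset": [-8,0,0],"rot": [0,0,0.8]},
  {"jaw": 0.6,"offset": [-8,0,0],"rot": [0,0,0]},
  {"jaw": 0.6,"offset": [0,0,0],"rot": [0,0,0]},
  {"jaw": 0.6,"offset": [0,0,0],"rot": [0,0,0]},
])

```text
time_s: 11.68
eef_pos: [0.6044, 0.1442, 0.0139]
eef_rot: [-0.0, 0.755, 0.656, -0.001]
wrist_force: [-0.2, -0.3, 0.3]
opening: 0.6
grasp_force: 0.0
```

Run:
```python
from h import *
state(); im,P=clock((.59,.08),.1)
cv2.imwrite("pics/t4.png",cv2.resize(im[120:240,220:360,::-1],None,fx=5,fy=5))
```

```text
t 11.675 xyz [604.4 144.2  13.9] s,v [-148.    -0.9] yaw x 81.95 tilt [-0.0011 -0.0005] open 0.6 F [-0.2 -0.3  0.3]
clock 853 [593.8  59. ] [ 79.8 100.7] 82.5 z 0.0405
clock s,v [-62.1   0.4]
```

View pics/t4.png

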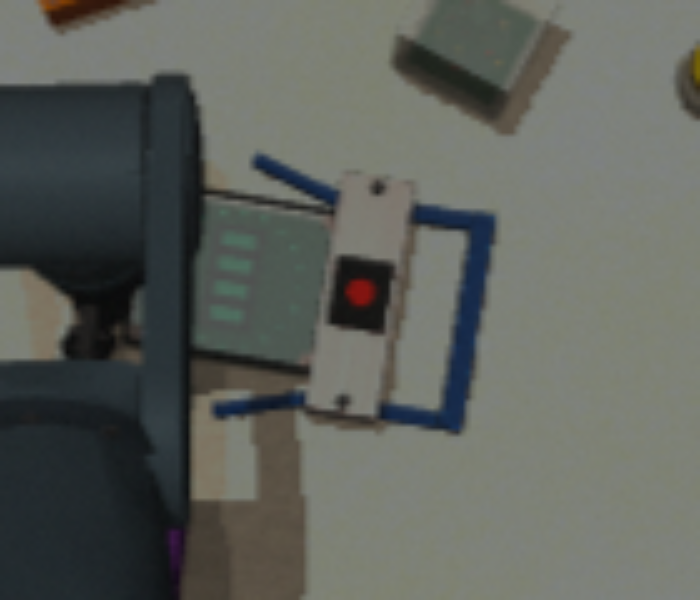

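The clock is square and centred, its leading end just at the posts (about (320,290)). I push on in.

Emit:
apply_moves([
  {"jaw": 0.6,"offset": [-8,0,0],"rot": [0,0,0]},
  {"jaw": 0.6,"offset": [-8,0,0],"rot": [0,0,0]},
  {"jaw": 0.6,"offset": [-8,0,0],"rot": [0,0,0]},
  {"jaw": 0.6,"offset": [-8,0,0],"rot": [0,0,0]},
  {"jaw": 0.6,"offset": [-8,0,0],"rot": [0,0,0]},
])

```text
time_s: 12.35
eef_pos: [0.5992, 0.1043, 0.0143]
eef_rot: [-0.0, 0.755, 0.656, -0.0]
wrist_force: [0.7, 1.3, -1.1]
opening: 0.599
grasp_force: 0.6
```

Emit:
apply_moves([
  {"jaw": 0.6,"offset": [-8,0,0],"rot": [0,0,0]},
  {"jaw": 0.6,"offset": [-8,0,0],"rot": [0,0,0]},
  {"jaw": 0.6,"offset": [-6,0,0],"rot": [0,0,0]},
  {"jaw": 0.6,"offset": [-4,0,0],"rot": [0,0,0]},
  {"jaw": 0.6,"offset": [-2,0,0],"rot": [0,0,0]},
])

```text
time_s: 12.98
eef_pos: [0.5954, 0.0771, 0.0143]
eef_rot: [-0.0, 0.755, 0.656, 0.0]
wrist_force: [-0.2, 1.8, -1.3]
opening: 0.601
grasp_force: 0.7
```

Run:
```python
from h import *
state()
```

```text
t 12.975 xyz [595.4  77.1  14.3] s,v [-80.3  -0.5] yaw x 81.95 tilt [0.     0.0001] open 0.6 F [-0.2  1.8 -1.3]
```

Emit:
apply_moves([
  {"jaw": 0.6,"offset": [-1.5,0,0],"rot": [0,0,0]},
  {"jaw": 0.6,"offset": [-1.5,0,0],"rot": [0,0,0]},
  {"jaw": 0.6,"offset": [-1.5,0,0],"rot": [0,0,0]},
  {"jaw": 0.6,"offset": [-1.5,0,0],"rot": [0,0,0]},
  {"jaw": 0.6,"offset": [-1.5,0,0],"rot": [0,0,0]},
])

```text
time_s: 13.6
eef_pos: [0.5944, 0.0698, 0.0143]
eef_rot: [0.0, 0.755, 0.656, 0.0]
wrist_force: [0.1, 1.3, -0.0]
opening: 0.601
grasp_force: 0.8
```

Emit:
apply_moves([
  {"jaw": 0.6,"offset": [-1,0,0],"rot": [0,0,0]},
  {"jaw": 0.6,"offset": [-1,0,0],"rot": [0,0,0]},
  {"jaw": 0.6,"offset": [-0.5,0,0],"rot": [0,0,0]},
  {"jaw": 0.6,"offset": [0,0,0],"rot": [0,0,0]},
  {"jaw": 0.6,"offset": [0,0,0],"rot": [0,0,0]},
])

```text
time_s: 14.22
eef_pos: [0.5941, 0.0672, 0.0143]
eef_rot: [0.0, 0.755, 0.656, -0.0]
wrist_force: [-0.5, 0.9, 0.2]
opening: 0.598
grasp_force: 0.4
```

Run:
```python
from h import *
state()
```

```text
t 14.225 xyz [594.1  67.2  14.3] s,v [-70.4  -0.4] yaw x 81.96 tilt [ 0.     -0.0002] open 0.6 F [-0.5  0.9  0.2]
```

Nominally it is there, but with no stop force yet. I continue in small steps until the force rises.

Emit:
apply_moves([
  {"jaw": 0.6,"offset": [-0.6,0,0],"rot": [0,0,0]},
  {"jaw": 0.6,"offset": [-0.6,0,0],"rot": [0,0,0]},
  {"jaw": 0.6,"offset": [-0.6,0,0],"rot": [0,0,0]},
  {"jaw": 0.6,"offset": [0,0,0],"rot": [0,0,0]},
  {"jaw": 0.6,"offset": [0,0,0],"rot": [0,0,0]},
])

```text
time_s: 14.85
eef_pos: [0.5938, 0.0661, 0.0143]
eef_rot: [-0.0, 0.755, 0.656, 0.0]
wrist_force: [0.1, 4.5, -0.2]
opening: 0.599
grasp_force: 2.6
```

Emit:
apply_moves([
  {"jaw": 0.6,"offset": [-0.7,0,0],"rot": [0,0,0]},
  {"jaw": 0.6,"offset": [-0.7,0,0],"rot": [0,0,0]},
  {"jaw": 0.6,"offset": [0,0,0],"rot": [0,0,0]},
  {"jaw": 0.6,"offset": [0,0,0],"rot": [0,0,0]},
  {"jaw": 0.6,"offset": [0,0,0],"rot": [0,0,0]},
])

```text
time_s: 15.48
eef_pos: [0.5937, 0.0661, 0.0144]
eef_rot: [-0.001, 0.755, 0.656, 0.001]
wrist_force: [2.0, 10.8, -0.5]
opening: 0.603
grasp_force: 5.3
```

The force rises with no further motion, so the clock is at the stop. I retreat, lift and check.

Emit:
apply_moves([
  {"jaw": 0.6,"offset": [5,0,0],"rot": [0,0,0]},
  {"jaw": 0.6,"offset": [20,0,0],"rot": [0,0,0]},
  {"jaw": 0.6,"offset": [10,0,-40],"rot": [0,0,0]},
  {"jaw": 0.3,"offset": [0,0,-60],"rot": [0,0,0]},
  {"jaw": 0,"offset": [50,0,-30],"rot": [0,0,0]},
])

```text
time_s: 16.1
eef_pos: [0.6076, 0.1472, 0.1482]
eef_rot: [0.002, 0.756, 0.654, 0.002]
wrist_force: [1.5, 1.2, -0.2]
opening: 0.18
grasp_force: 0.0
```

Emit:
apply_moves([
  {"jaw": 0,"offset": [50,0,0],"rot": [0,0,0]},
  {"jaw": 0,"offset": [50,0,0],"rot": [0,0,0]},
  {"jaw": 0,"offset": [0,0,0],"rot": [0,0,0]},
  {"jaw": 0,"offset": [0,0,0],"rot": [0,0,0]},
  {"jaw": 0,"offset": [0,0,0],"rot": [0,0,0]},
])

```text
time_s: 16.73
eef_pos: [0.6194, 0.2463, 0.1441]
eef_rot: [0.0, 0.755, 0.655, -0.0]
wrist_force: [0.1, -0.1, -0.4]
opening: -0.002
grasp_force: 0.0
```

Run:
```python
from h import *
state(); im,P=cloud("top")
m=show("tail",P,(.592,.045),.075,.03,.045); p=P[m][:,:2]*1000; q=np.array([uv(x) for x in p])
print("s,v range",np.percentile(q,[1,50,99],0)); 
for a,b in((-45,-15),(-15,15),(15,45)):
    k=(q[:,1]>a)&(q[:,1]<b); print(a,q[k,0].min(),np.percentile(q[k,0],3))
cv2.imwrite("pics/t5.png",cv2.resize(im[120:240,220:360,::-1],None,fx=5,fy=5))
```

```text
t 16.725 xyz [619.4 246.3 144.1] s,v [-2.512e+02 -2.000e-01] yaw x 81.89 tilt [-0.0004 -0.0005] open -0.0 F [ 0.1 -0.1 -0.4]
tail 388 [591.   37.6] [ 36.9 100.5] 82.1 z 0.0403
s,v range [[-58.5   -49.2  ]
 [-40.6    -0.65 ]
 [-22.6    49.713]]
-45 -58.4 -57.449
-15 -58.5 -56.955
15 -58.6 -57.549
```

View pics/t5.png

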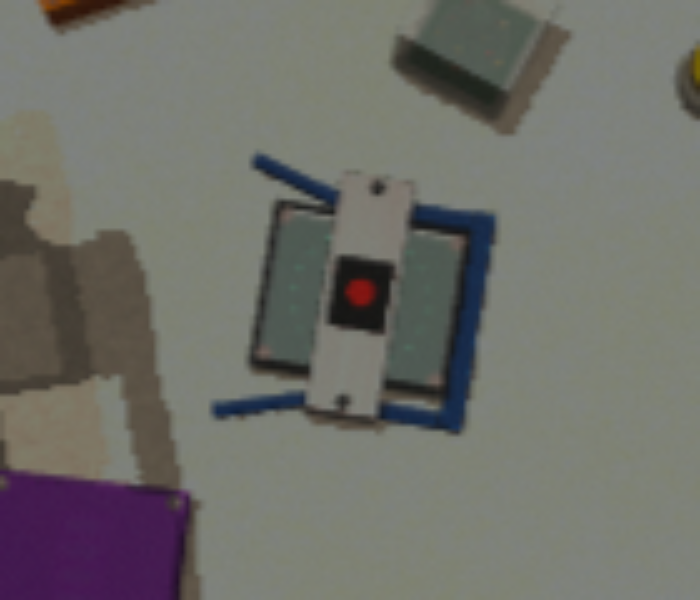

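The clock sits square against the stop: trailing edge at −58.5 mm right across, front edge at about (455,310) against the stop. Now over to the green button.

Emit:
apply_moves([
  {"jaw": 0,"offset": [-56,1,0],"rot": [0,0,0]},
  {"jaw": 0,"offset": [-56,1,0],"rot": [0,0,0]},
  {"jaw": 0,"offset": [-56,1,0],"rot": [0,0,0]},
  {"jaw": 0,"offset": [-56,1,0],"rot": [0,0,0]},
  {"jaw": 0,"offset": [-56,1,0],"rot": [0,0,0]},
])

```text
time_s: 17.4
eef_pos: [0.5846, -0.0334, 0.1446]
eef_rot: [0.0, 0.755, 0.655, 0.0]
wrist_force: [0.4, -0.7, 0.4]
opening: -0.002
grasp_force: 0.0
```

Emit:
apply_moves([
  {"jaw": 0,"offset": [-56,1,0],"rot": [0,0,0]},
  {"jaw": 0,"offset": [-56,1,0],"rot": [0,0,0]},
  {"jaw": 0,"offset": [-56,0,0],"rot": [0,0,0]},
  {"jaw": 0,"offset": [-56,0,0],"rot": [0,0,0]},
  {"jaw": 0,"offset": [-56,0,0],"rot": [0,0,0]},
])

```text
time_s: 18.02
eef_pos: [0.5469, -0.3108, 0.1446]
eef_rot: [0.0, 0.756, 0.655, 0.0]
wrist_force: [0.8, 0.1, 0.6]
opening: -0.0
grasp_force: 0.0
```

Emit:
apply_moves([
  {"jaw": 0,"offset": [-50,0,0],"rot": [0,0,0]},
  {"jaw": 0,"offset": [-8,0,0],"rot": [0,0,0]},
  {"jaw": 0,"offset": [0,0,0],"rot": [0,0,0]},
  {"jaw": 0,"offset": [0,0,0],"rot": [0,0,0]},
  {"jaw": 0,"offset": [0,0,0],"rot": [0,0,0]},
])

```text
time_s: 18.65
eef_pos: [0.5404, -0.3641, 0.1444]
eef_rot: [-0.0, 0.754, 0.656, 0.0]
wrist_force: [-0.8, 0.0, -0.7]
opening: 0.0
grasp_force: 0.0
```

Run:
```python
from h import *
state(); d=np.array([539,-367])-np.array(ctrl.get_obs()["eef_pos"])[:2]*1000
a=np.radians(81.95); print(d@[np.cos(a),np.sin(a)],d@[np.sin(a),-np.cos(a)])
```

```text
t 18.65 xyz [ 540.4 -364.1  144.4] s,v [364.2   6.4] yaw x 82.06 tilt [-0.0001  0.0003] open 0.0 F [-0.8  0.  -0.7]
-3.0865736261154217 -0.9551979758817026
```

Descend 68 mm to about 76, then slowly press.

Emit:
apply_moves([
  {"jaw": 0,"offset": [-3,-1,20],"rot": [0,0,0]},
  {"jaw": 0,"offset": [0,0,25],"rot": [0,0,0]},
  {"jaw": 0,"offset": [0,0,20],"rot": [0,0,0]},
  {"jaw": 0,"offset": [0,0,8],"rot": [0,0,0]},
  {"jaw": 0,"offset": [0,0,2],"rot": [0,0,0]},
])

```text
time_s: 19.27
eef_pos: [0.5384, -0.3681, 0.0685]
eef_rot: [-0.001, 0.755, 0.656, -0.0]
wrist_force: [0.5, 0.3, -0.7]
opening: -0.0
grasp_force: 0.0
```

Emit:
apply_moves([
  {"jaw": 0,"offset": [0,0,2],"rot": [0,0,0]},
  {"jaw": 0,"offset": [0,0,2],"rot": [0,0,0]},
  {"jaw": 0,"offset": [0,0,2],"rot": [0,0,0]},
  {"jaw": 0,"offset": [0,0,0],"rot": [0,0,0]},
  {"jaw": 0,"offset": [0,0,0],"rot": [0,0,0]},
])

```text
time_s: 19.9
eef_pos: [0.5391, -0.3689, 0.064]
eef_rot: [0.001, 0.755, 0.656, 0.0]
wrist_force: [1.5, -1.1, 3.1]
opening: -0.002
grasp_force: 1.6
```

Emit:
apply_moves([
  {"jaw": 0,"offset": [0,0,1.5],"rot": [0,0,0]},
  {"jaw": 0,"offset": [0,0,1.5],"rot": [0,0,0]},
  {"jaw": 0,"offset": [0,0,1],"rot": [0,0,0]},
  {"jaw": 0,"offset": [0,0,0],"rot": [0,0,0]},
  {"jaw": 0,"offset": [0,0,0],"rot": [0,0,0]},
])

```text
time_s: 20.52
eef_pos: [0.5392, -0.3689, 0.061]
eef_rot: [0.001, 0.755, 0.656, 0.0]
wrist_force: [-2.2, 1.3, 12.4]
opening: -0.004
grasp_force: 6.0
```

Bottomed out: z = 61 mm and 12 N, well over the 5 N spring. I add a small margin, then release and lift.

Emit:
apply_moves([
  {"jaw": 0,"offset": [0,0,0.7],"rot": [0,0,0]},
  {"jaw": 0,"offset": [0,0,0],"rot": [0,0,0]},
  {"jaw": 0,"offset": [0,0,0],"rot": [0,0,0]},
  {"jaw": 0,"offset": [0,0,0],"rot": [0,0,0]},
  {"jaw": 0,"offset": [0,0,0],"rot": [0,0,0]},
])

```text
time_s: 21.15
eef_pos: [0.5391, -0.369, 0.0609]
eef_rot: [0.001, 0.755, 0.656, -0.0]
wrist_force: [-2.8, 1.7, 15.7]
opening: -0.001
grasp_force: 8.0
```

Emit:
apply_moves([
  {"jaw": 0,"offset": [0,0,-8],"rot": [0,0,0]},
  {"jaw": 0,"offset": [0,0,-20],"rot": [0,0,0]},
  {"jaw": 0,"offset": [0,0,-50],"rot": [0,0,0]},
  {"jaw": 0,"offset": [0,0,-30],"rot": [0,0,0]},
  {"jaw": 0,"offset": [0,0,0],"rot": [0,0,0]},
])

```text
time_s: 21.78
eef_pos: [0.5397, -0.3694, 0.1702]
eef_rot: [0.003, 0.755, 0.656, 0.0]
wrist_force: [0.3, 0.8, -0.7]
opening: -0.001
grasp_force: 0.0
```

Run:
```python
from h import *
state(); im,P=cloud("top"); m=show("tail",P,(.592,.045),.075,.03,.045)
print(min(uv(x*1000)[0] for x in P[m])); save("t6",im)
```

```text
t 21.775 xyz [ 539.7 -369.4  170.2] s,v [369.6   6.5] yaw x 81.97 tilt [ 0.0036 -0.0036] open -0.0 F [ 0.3  0.8 -0.7]
tail 389 [590.9  37.6] [ 36.9 100.1] 82.1 z 0.0406
-59.1
```

View pics/t6.png

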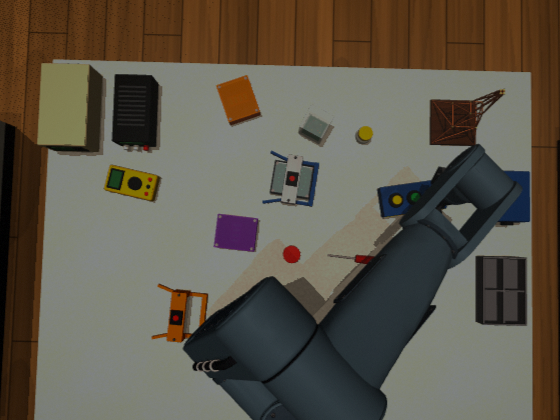

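The clock is under the bridge at the stop (293,180). The bystanders look undisturbed, and the arm hovers clear of the box.

```bash
python3 -c "
from bench import ctrl
print(ctrl.hand_in())"
```

```text
the job is handed in; nothing more can be done
None
```

The clock sits square against the blue stop under the bridge, the green button was pressed fully down and released, nothing else appeared disturbed, and the job is handed in (result not reported) at about 22 s of 64 s.

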